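# Push the empty bottle through the return box flap

### The job

Push the empty white bottle lying on the black ledge along the ledge and through the orange flap so that it drops into the return box, then draw back so that the flap swings fully shut behind it. Only push it with the fingers: never pick the bottle up. Leave the amber jar and the tin on the ledge where they are.

Things in the scene. Friction and masses are not known exactly. Their poses are not given: they have to be found in the camera images.
- return_box: Fixed return box: raised black loading ledge towards the robot, clear bin behind a black frame with an orange flap. Origin on the counter below the flap hinge; +x = push direction (ledge to bin), +y left, z up; place and yaw vary. In its frame, mm: flat ledge top z=110, x -207 to its inner edge at -22, y -150 to 150, with 8 mm high lips along both y sides, none at the ends. Fixed, 174 tall.
- flap_hinge (a point): Middle of the flap's hinge line at the top of the opening, 56 mm above the ledge; axes as the return box. The opening is 84 mm wide and 56 high; its black frame is 170 wide, with faces 8 mm before this point (ledge side) and at it, and its lintel's top 8 mm above this point.
- ledge_edge (a point): Middle of the ledge's inner edge, on its top surface, 22 mm before the hinge line (14 mm before the frame). There is no floor past it: once the bottle's base is pushed past this edge the bottle tips and drops into the bin (floor 104 mm lower, reaching 135 mm past the hinge line, 160 mm wide).
- flap (a joint): Orange flap, 78 mm wide, 54 mm tall, 3 mm thick, 40 g, hung from the top of the opening. 0 = hanging shut; grows as it is pushed inward (away from the ledge), to 1.35 rad. It falls shut under its own weight; the weight is the only resistance (well under 1 N).
- bottle_center (a point): Empty white bottle lying loose on the ledge, about 60 g: body 78 long x 46 wide x 30 mm thick, flat base and sides; black cap 22 dia, 14 long; 92 over all. Point: half-way along its whole length and half-way up, 15 above the ledge; cap end 46 along +x, flat base 46 along -x. x: base to cap, z up. Starts cap towards the flap, up to 30 mm off the middle line and 0.3 rad askew.
- jar_center (a point): Amber glass jar with black lid, 40 mm diameter, 45 mm tall, standing loose on the ledge by one side lip, left or right (about 122 mm off the middle line); this point is half-way up. To be left alone.
- tin_center (a point): Round aluminium tin, 40 mm diameter, 26 mm tall, standing loose on the ledge by the other side lip; this point is half-way up. To be left alone.

How it is judged:
By the outcome, as a careful person would: the job done as asked, in the order asked, and still so for the second after the job is handed in, with the robot touching nothing.
It also fails if it takes over 51 s, if anything falls off the work surface, if the arm or the gripper's body presses on something with over 40 N, if the wrist force passes 120 N, or if a joint passes its speed limit or range.

### The arm

A 6-joint arm with a two-finger parallel gripper is mounted at the origin on the work surface. World frame = base frame: x ahead of the robot, y to its left, z up, the work surface at z = 0. Lengths are in m, angles in rad, forces in N, time in s.
With the tool pointing down it reaches from about 0.35 to 0.95 m from the base axis. Payload 17.4 kg.
Tool frame: the origin (TCP) lies at the very end of the fingers, on their centre line; the grasp point (between the pads) lies 19 mm behind it (robot.grasp_offset is the distance from the TCP to the grasp point, in m); z points along the fingers, x is the direction in which the jaws open and shut, and the axes are right-handed (so a half turn about z gives the same grasp; the last joint's range is limited). The gripper opens to 93 mm and grips with 3 to 60 N. Pads are 15 mm wide; open, the fingers measure 128 mm over their backs; the gripper's body (75 mm by 188 mm) begins 65 mm behind the grasp point.
Start: joints at [-1.27, 0.116, 1.442, -0, 1.584, -0.038], TCP at [0.224, -0.637, 0.219] pointing down, gripper open.
Joint ranges: [-2.83, 2.83], [-0.83, 2.19], [0.07, 2.5], [-1.14, 4.28], [0.01, 3], [-2.97, 2.97]. Speed limits (rad/s): [1.89, 1.89, 2.22, 3.14, 3.14, 3.14].

### API

Orientations are given as [roll, pitch, yaw] about the fixed x, y, z axes, in that order (R = Rz(yaw) Ry(pitch) Rx(roll)).
In Python, from plant import robot, grab_frame, finder gives the robot as it stands.
- The arm moves only by the tool play_rows, never from a script. Its argument "plan" is a list of rows, each an object of numbers: "fingers": the finger opening in m, from 0 to 0.093; "dx", "dy", "dz": the shift along the tool's x, y, z in m; "spin": the turn about the tool's z in rad. In form: [{"fingers": .., "dx": .., "dy": .., "dz": .., "spin": ..}, ...]. A call has 1 to 10 rows; each row shifts and turns the commanded pose from where the row before left it, along the tool's axes as they then stand; what a row does not reach is not made up. A row lasts 1/8 s, in which the tool goes at most 62.5 mm and 10.7 degrees, less where a joint would pass 70% of its speed; a pose out of reach is approached as far as the arm can. A call is refused whole if a number of a shift passes 0.0625 or a number of a turn 0.188, either way. A call with a gripper value outside its range is refused whole. The fingers move at their own pace and stop on an object; "force" is the grip in N (left out, the last holds). Time passes only in rows, so rows that do not move let the fingers close. It gives the time, the measured TCP pose, the force and the opening at its end, in the units of the state.
- robot.get_state(): the state, without advancing time (a new reading comes with each control period).
- grab_frame(name): name is "side" or "top" or "wrist"; returns a dict with "img" (420x560x3 uint8, red, green, blue), "depth" (420x560 float32, m along the optical axis (not along the pixel's ray), 0 where there is no reading), "K" (3x3 intrinsics, pixels), "camera_from_world" (4x4, takes a point from world to camera coordinates). Camera axes: x right, y down, z forward; pixel columns grow to the right and rows downward; lengths in m; the calibration is good to about 2 mm. A picture is of the moment at which its call begins.
- robot.job_done(): hands the job in, once; it reports no verdict.
Trained networks look in the newest picture that a camera, given by its name, has taken for a name from the list of things; names that differ only in an ending like _2 or _b are one class to them, and where a whole thing is asked for, a point or a joint stands for the part that bears it (a point fixed in the world has none). Each returns a list of dicts, best first, with "confidence" (0 to 1); they miss things now and then, are a little off and sometimes report something else, mostly with a low value. They report only what shows in the picture. A call takes as long as a camera call.
- finder.search_frame(camera, thing): "box" ([left, top, width, height] in pixels, round what is visible of it).
- finder.regions_of(camera, thing): "mask" (420x560 bool, what is visible of it) and "box" ([left, top, width, height] in pixels, round what is visible of it).
- finder.tip_of(camera, thing): "xy" ([column, row] in pixels: a listed point, or the origin of a listed thing).
The state is a dict: "t": time; "joint_positions": joint angles; "dq": joint speeds; "tau": joint torques, N m; "position": TCP position; "ee_rot": TCP orientation; "wrist_force": force on the tool from outside, world axes, zero at the start; "moment": the same for the moment, N m; "opening": opening from 0.0 (shut) to 1.0 (fully open).
Only numpy, scipy, OpenCV 4.12 (cv2) and the standard library are available. Lean on these libraries where they do the work, as an engineer would, in place of code of your own. Each camera call takes 0.05 s, during which the arm holds its last target. There are 200 camera calls.

## Working session

There is one attempt and no reset: what is moved stays moved. The work goes in short steps, Python scripts to look and compute and a tool call to move; the robot and the scene stay as the last step left them, time stands still between calls to the robot, and variables do not carry over. Pictures are saved under pics/ and viewed, about 8 in all and at most 12, crops included, and the job is handed in when it is done.

Besides the shell and the picture viewer there is one more tool, called after "Request:" in YAML: its name, and indented under it one key for each argument. play_rows: Moves the arm, as the interface text tells. Its arguments: {"type":"object","properties":{"plan":{"type":"array","items":{"type":"object","properties":{"fingers":{"type":"number"},"dx":{"type":"number"},"dy":{"type":"number"},"dz":{"type":"number"},"spin":{"type":"number"}}}},"force":{"type":"number"}},"required":["plan"]}

```bash
mkdir -p pics
cat > h.py <<'E'
import numpy as np, cv2
from plant import robot, grab_frame, finder
def world(f,uv,z=None):
    K=f["K"];T=np.linalg.inv(f["camera_from_world"]);u,v=uv
    r=np.array([(u-K[0,2])/K[0,0],(v-K[1,2])/K[1,1],1])
    if z is None: d=f["depth"][int(round(v)),int(round(u))]
    else: d=(z-T[2,3])/(T[:3,:3]@r)[2]
    return T[:3,:3]@(r*d)+T[:3,3]
E
python3 - <<'E'
from h import *
for c in ["top","side"]:
    f=grab_frame(c); cv2.imwrite(f"pics/{c}0.png",f["img"][:,:,::-1])
    for t,z in [("flap_hinge",.166),("ledge_edge",.11),("bottle_center",.125),("jar_center",.1325),("tin_center",.123),("return_box",0)]:
        for r in finder.tip_of(c,t)[:1]:
            print(c,t,np.round(r["xy"]),round(r["confidence"],2),world(f,r["xy"],z).round(3),world(f,r["xy"]).round(3))
print(robot.get_state())
E
```

```text
top flap_hinge [341. 173.] 0.71 [ 0.68  -0.052  0.166] [ 0.677 -0.051  0.176]
top ledge_edge [337. 193.] 0.62 [ 0.659 -0.053  0.11 ] [ 0.659 -0.053  0.111]
top bottle_center [334. 245.] 0.89 [ 0.568 -0.043  0.125] [ 0.567 -0.042  0.139]
top jar_center [274. 256.] 0.76 [0.551 0.055 0.133] [0.551 0.054 0.155]
top tin_center [423. 235.] 0.85 [ 0.583 -0.189  0.123] [ 0.582 -0.184  0.136]
top return_box [333. 193.] 0.9 [ 0.681 -0.057  0.   ] [ 0.68  -0.057  0.007]
side flap_hinge [352. 196.] 0.59 [ 0.674 -0.053  0.166] [ 0.671 -0.055  0.169]
side ledge_edge [339. 224.] 0.57 [ 0.658 -0.048  0.11 ] [0.722 0.032 0.008]
side bottle_center [290. 235.] 0.92 [ 0.569 -0.043  0.125] [ 0.562 -0.056  0.141]
side jar_center [250. 198.] 0.74 [0.552 0.058 0.132] [0.545 0.041 0.148]
side tin_center [350. 300.] 0.71 [ 0.581 -0.185  0.123] [ 0.575 -0.191  0.136]
side return_box [345. 261.] 0.78 [ 0.681 -0.047  0.   ] [ 0.621 -0.118  0.11 ]
{'t': 0.7, 'joint_positions': array([-1.26982007e+00,  1.15982157e-01,  1.44157501e+00,  2.77693154e-05,
        1.58397741e+00, -3.78087379e-02]), 'dq': array([ 0.00050856,  0.00161688,  0.00128514, -0.00121789, -0.00089929,
        0.00103274]), 'tau': array([ 9.05639645e-04, -7.20844030e+01, -6.22671676e+01,  7.79689522e-02,
        1.80240639e-02, -4.09680251e-05]), 'position': array([ 0.22433046, -0.63665418,  0.2186737 ]), 'ee_rot': array([-3.14156710e+00, -5.90901620e-05, -1.23201097e+00]), 'wrist_force': array([ 0.45742247,  0.93130071, -0.04601045]), 'moment': array([-0.00920089, -0.02297795,  0.00744309]), 'opening': 0.998531139435765}
```

View pics/top0.png

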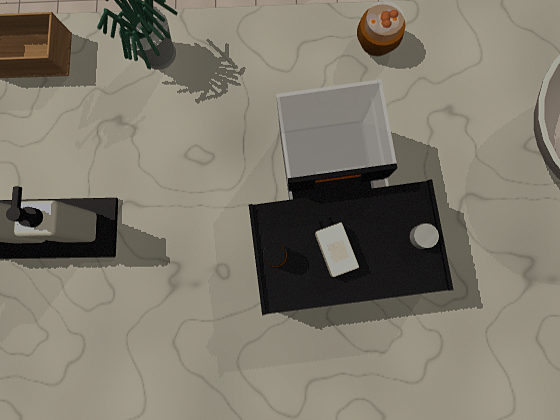

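View pics/side0.png

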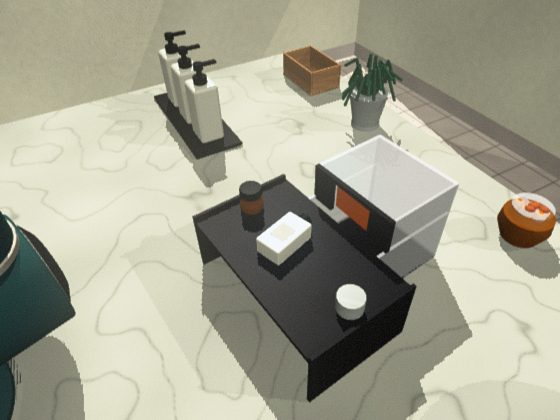

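The views agree: the bottle is on the middle of the ledge, cap towards the flap. The jar is on the left (top view, 285,258) and the tin on the right (424,236). Next I'll measure the yaws.

```bash
cat >> h.py <<'E'
def cloud(f):
    K=f["K"];T=np.linalg.inv(f["camera_from_world"]);v,u=np.mgrid[:420,:560];d=f["depth"]
    p=np.stack([(u-K[0,2])/K[0,0]*d,(v-K[1,2])/K[1,1]*d,d],-1)
    p=p@T[:3,:3].T+T[:3,3]; p[d==0]=np.nan
    return p
def rect(pts):
    (c,s,a)=cv2.minAreaRect((pts[:,:2]*1000).astype(np.float32)); return np.round(c,1),np.round(s,1),a
def inbox(p,h,yaw):
    c,s=np.cos(yaw),np.sin(yaw); d=np.asarray(p)[:2]-h[:2]; return np.array([c*d[0]+s*d[1],-s*d[0]+c*d[1]])
def bottle(f,p,zlo=.130,zhi=.148):
    w=(f["img"].min(-1)>110)
    m=w&(p[...,2]>zlo)&(p[...,2]<zhi)&(p[...,0]>.45)&(p[...,0]<.70)&(abs(p[...,1]+.05)<.09)
    return p[m]
E
python3 - <<'E'
from h import *
f=grab_frame("top");p=cloud(f)
roi=(p[...,0]>.4)&(p[...,0]<.75)&(p[...,1]>-.25)&(p[...,1]<.15)
m=roi&(p[...,2]>.104)&(p[...,2]<.122)&(f["img"].max(-1)<70); print("ledge",rect(p[m]),np.median(p[m][:,2]))
m=roi&(p[...,2]>.168)&(p[...,2]<.18)&(f["img"].max(-1)<80); print("lintel",rect(p[m]),len(p[m]))
b=bottle(f,p); print("bottle",rect(b),len(b),np.median(b[:,2]), b.mean(0))
for r in finder.regions_of("top","bottle_center")[:1]:
    q=p[r["mask"]]; print(rect(q[q[:,2]>.118]))
E
```

```text
ledge (array([579.2, -65.3]), array([208.6, 312.3]), 6.678027629852295) 0.11045010158120022
lintel (array([677.3, -53. ]), array([  9.3, 169.2]), 6.914559364318848) 674
bottle (array([612. , -23.2]), array([189.4,  48.9]), 23.4093017578125) 1344 0.14038576609921982 [ 0.56108136 -0.04505398  0.14035229]
(array([567.7, -43.2]), array([91.8, 46.4]), 19.040145874023438)
```

Request:
play_rows:
  plan:
    - {"fingers": 0.02,"dx": -0.035,"dy": -0.038,"dz": -0.02}
    - {"dx": -0.035,"dy": -0.038,"dz": -0.02}
    - {"dx": -0.035,"dy": -0.038}
    - {"dx": -0.035,"dy": -0.038}
    - {"dx": -0.035,"dy": -0.038}
    - {"dx": -0.035,"dy": -0.038}
    - {"dx": -0.035,"dy": -0.038}
    - {"dx": -0.035,"dy": -0.038}
    - {"dx": -0.035,"dy": -0.038}
    - {"dx": -0.035,"dy": -0.038}

```text
invalid input
```

Request:
play_rows:
  plan:
    - {"dx": -0.035,"dy": -0.038}
    - {"dx": -0.035,"dy": -0.037}
    - {"dx": -0.035,"dy": -0.037}
    - {"dx": -0.035,"dy": -0.037}
    - {"spin": -0.17}
    - {"spin": -0.17}
    - {"spin": -0.17}
    - {"spin": -0.17}
    - {"spin": -0.17}
    - {"spin": -0.17}

```text
invalid input
```

Request:
play_rows:
  plan:
    - {"spin": -0.17}
    - {"spin": -0.162}
    - {"dx": 0}

```text
invalid input
```

```bash
cat >> h.py <<'E'
H=np.array([.681,-.0525]);Y=.12
def go(bx,by,z,yaw=Y):
    s=robot.get_state();P=s["position"];y=s["ee_rot"][2]
    c,n=np.cos(Y),np.sin(Y); t=H+np.array([c*bx-n*by,n*bx+c*by]); d=t-P[:2]
    print("now box",inbox(P,H,Y).round(4),"z",P[2].round(4),"yaw",round(y,3),"t",s["t"],"F",s["wrist_force"].round(1),"op",round(s["opening"],3))
    print("move dx %.4f dy %.4f dz %.4f spin(after) %.3f"%(d[0]*np.cos(y)+d[1]*np.sin(y),d[0]*np.sin(y)-d[1]*np.cos(y),P[2]-z,y-yaw))
E
python3 - <<'E'
from h import *
go(-.115,.072,.118)
f=grab_frame("wrist"); cv2.imwrite("pics/w1.png",f["img"][:,:,::-1])
for t,z in [("bottle_center",.125),("flap_hinge",.166),("ledge_edge",.11),("jar_center",.1325),("tin_center",.123)]:
    for r in finder.tip_of("wrist",t)[:1]: print(t,r["xy"],round(r["confidence"],2),inbox(world(f,r["xy"],z),H,Y).round(4))
E
```

```text
now box [-0.5233 -0.5253] z 0.2186 yaw -1.232 t 0.8 F [ 0.5 -0.4  0.4] op 1.005
move dx -0.4944 dy -0.5282 dz 0.1006 spin(after) -1.352
```

View pics/w1.png

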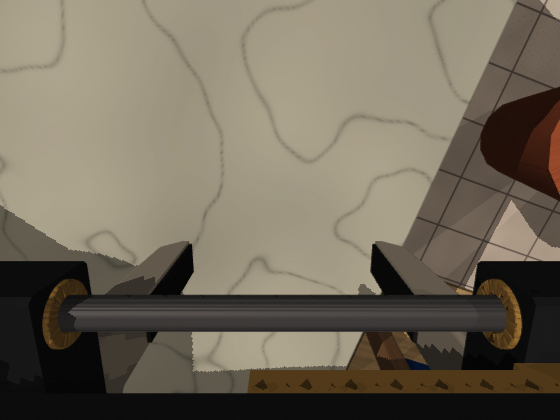

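The calls were refused and the arm hasn't moved; the wrist view shows only bare counter. Rows probably need every field, so I'll test one fully filled row.

Request:
play_rows:
  plan:
    - {"fingers": 0.02,"dx": -0.035,"dy": -0.038,"dz": -0.02,"spin": 0}

```text
t: 1.23
position: [0.2475, -0.5913, 0.2364]
ee_rot: [3.141, 0.004, -1.235]
wrist_force: [1.7, 0.3, 0.9]
opening: 0.937
```

Request:
play_rows:
  plan:
    - {"fingers": 0.02,"dx": -0.035,"dy": -0.038,"dz": -0.02,"spin": 0}
    - {"fingers": 0.02,"dx": -0.035,"dy": -0.038,"dz": 0,"spin": 0}
    - {"fingers": 0.02,"dx": -0.035,"dy": -0.038,"dz": 0,"spin": 0}
    - {"fingers": 0.02,"dx": -0.035,"dy": -0.038,"dz": 0,"spin": 0}
    - {"fingers": 0.02,"dx": -0.035,"dy": -0.038,"dz": 0,"spin": 0}
    - {"fingers": 0.02,"dx": -0.035,"dy": -0.038,"dz": 0,"spin": 0}
    - {"fingers": 0.02,"dx": -0.035,"dy": -0.038,"dz": 0,"spin": 0}
    - {"fingers": 0.02,"dx": -0.035,"dy": -0.038,"dz": 0,"spin": 0}
    - {"fingers": 0.02,"dx": -0.035,"dy": -0.038,"dz": 0,"spin": 0}
    - {"fingers": 0.02,"dx": -0.035,"dy": -0.037,"dz": 0,"spin": 0}

```text
t: 2.48
position: [0.4902, -0.1333, 0.2589]
ee_rot: [-3.141, -0.0, -1.232]
wrist_force: [0.5, -1.8, 0.1]
opening: 0.219
```

Request:
play_rows:
  plan:
    - {"fingers": 0.02,"dx": -0.035,"dy": -0.037,"dz": 0,"spin": 0}
    - {"fingers": 0.02,"dx": -0.035,"dy": -0.037,"dz": 0,"spin": 0}
    - {"fingers": 0.02,"dx": -0.035,"dy": -0.037,"dz": 0,"spin": 0}
    - {"fingers": 0.02,"dx": 0,"dy": 0,"dz": 0,"spin": -0.17}
    - {"fingers": 0.02,"dx": 0,"dy": 0,"dz": 0,"spin": -0.17}
    - {"fingers": 0.02,"dx": 0,"dy": 0,"dz": 0,"spin": -0.17}
    - {"fingers": 0.02,"dx": 0,"dy": 0,"dz": 0,"spin": -0.17}
    - {"fingers": 0.02,"dx": 0,"dy": 0,"dz": 0,"spin": -0.17}
    - {"fingers": 0.02,"dx": 0,"dy": 0,"dz": 0,"spin": -0.17}
    - {"fingers": 0.02,"dx": 0,"dy": 0,"dz": 0,"spin": -0.17}

```text
t: 3.72
position: [0.5594, 0.001, 0.2587]
ee_rot: [-3.142, -0.0, -0.036]
wrist_force: [0.9, -0.6, -0.7]
opening: 0.216
```

Request:
play_rows:
  plan:
    - {"fingers": 0.02,"dx": 0,"dy": 0,"dz": 0,"spin": -0.162}
    - {"fingers": 0.02,"dx": 0,"dy": 0,"dz": 0,"spin": 0}
    - {"fingers": 0.02,"dx": 0,"dy": 0,"dz": 0,"spin": 0}

```text
t: 4.1
position: [0.5595, 0.001, 0.2587]
ee_rot: [3.142, -0.0, 0.116]
wrist_force: [0.1, 0.4, 0.2]
opening: 0.213
```

Run:
```python
from h import *
go(-.115,.072,.118)
f=grab_frame("wrist"); cv2.imwrite("pics/w2.png",f["img"][:,:,::-1])
for t,z in [("bottle_center",.125),("flap_hinge",.166),("ledge_edge",.11),("jar_center",.1325),("tin_center",.123)]:
    for r in finder.tip_of("wrist",t)[:1]: print(t,r["xy"],round(r["confidence"],2),inbox(world(f,r["xy"],z),H,Y).round(4))
```

```text
now box [-0.1143  0.0677] z 0.2587 yaw 0.116 t 4.1 F [0.1 0.4 0.2] op 0.213
move dx -0.0008 dy -0.0043 dz 0.1407 spin(after) -0.004
bottle_center [286.1, 249.3] 0.57 [-0.1092  0.02  ]
ledge_edge [372.9, 262.9] 0.75 [-0.023  -0.0005]
jar_center [284.2, 136.1] 0.79 [-0.1108  0.1237]
tin_center [280.3, 377.6] 0.8 [-0.1155 -0.123 ]
```

View pics/w2.png

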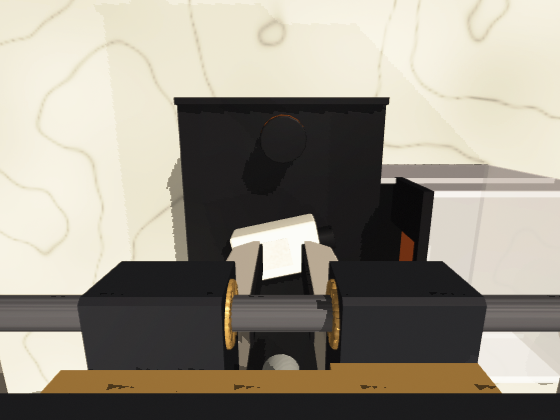

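The frame checks out: ledge edge at (-0.023, 0), jar and tin at y ±0.123. The wrist view shows the bottle at about (278,247) with clear ledge between it and the jar (283,138). I'll lower there and push the bottle sideways to straighten and centre it.

Request:
play_rows:
  plan:
    - {"fingers": 0.02,"dx": 0,"dy": -0.004,"dz": 0.05,"spin": 0}
    - {"fingers": 0.02,"dx": 0,"dy": 0,"dz": 0.05,"spin": 0}
    - {"fingers": 0.02,"dx": 0,"dy": 0,"dz": 0.03,"spin": 0}
    - {"fingers": 0.02,"dx": 0,"dy": 0,"dz": 0.01,"spin": 0}
    - {"fingers": 0.02,"dx": 0,"dy": 0,"dz": 0,"spin": 0}
    - {"fingers": 0.02,"dx": 0,"dy": 0,"dz": 0,"spin": 0}

```text
t: 5.15
position: [0.5597, 0.0049, 0.1203]
ee_rot: [3.141, -0.002, 0.12]
wrist_force: [-0.3, 0.4, 0.9]
opening: 0.214
```

Request:
play_rows:
  plan:
    - {"fingers": 0.02,"dx": 0,"dy": 0.006,"dz": 0,"spin": 0}
    - {"fingers": 0.02,"dx": 0,"dy": 0.006,"dz": 0,"spin": 0}
    - {"fingers": 0.02,"dx": 0,"dy": 0.006,"dz": 0,"spin": 0}
    - {"fingers": 0.02,"dx": 0,"dy": 0.006,"dz": 0,"spin": 0}
    - {"fingers": 0.02,"dx": 0,"dy": 0.006,"dz": 0,"spin": 0}
    - {"fingers": 0.02,"dx": 0,"dy": 0.006,"dz": 0,"spin": 0}
    - {"fingers": 0.02,"dx": 0,"dy": 0,"dz": 0,"spin": 0}

```text
t: 6.02
position: [0.5633, -0.0312, 0.1186]
ee_rot: [3.142, 0.0, 0.12]
wrist_force: [0.1, 0.3, 0.2]
opening: 0.214
```

Run:
```python
from h import *
go(-.115,.031,.119)
f=grab_frame("top");p=cloud(f); cv2.imwrite("pics/t3.png",cv2.resize(f["img"][150:330,220:480,::-1],(780,540)))
r=finder.regions_of("top","bottle_center")[0]; q=p[r["mask"]]; q=q[(q[:,2]>.115)&(q[:,2]<.15)]
q=np.c_[np.array([inbox(a,H,Y) for a in q])]; print(r["confidence"],rect(q))
```

```text
now box [-0.1143  0.0352] z 0.1186 yaw 0.12 t 6.025 F [0.1 0.3 0.2] op 0.214
move dx -0.0007 dy 0.0042 dz -0.0004 spin(after) -0.000Traceback (most recent call last):
  File "<stdin>", line 4, in <module>
IndexError: list index out of range
```

View pics/t3.png

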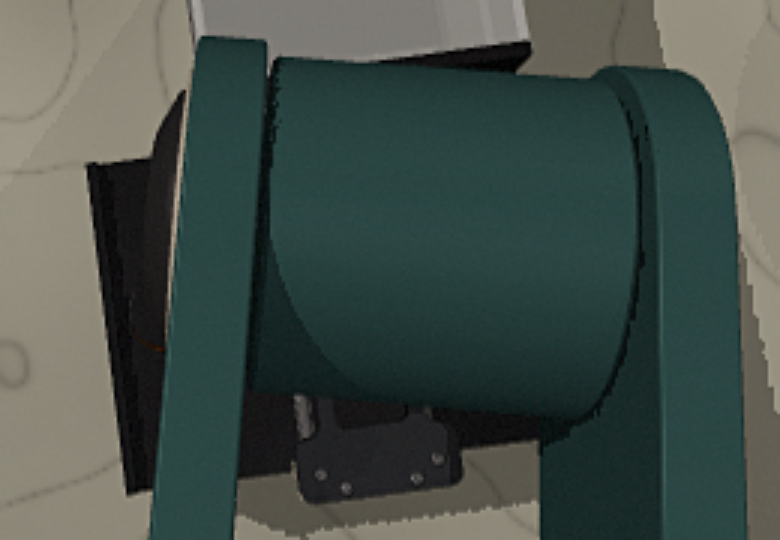

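The arm hides the scene from the top camera. I'll finish the last 4 mm, back off to the left, lift, and look with the wrist camera.

Request:
play_rows:
  plan:
    - {"fingers": 0.02,"dx": 0,"dy": 0.004,"dz": 0,"spin": 0}
    - {"fingers": 0.02,"dx": 0,"dy": 0,"dz": 0,"spin": 0}
    - {"fingers": 0.02,"dx": 0,"dy": -0.015,"dz": 0,"spin": 0}
    - {"fingers": 0.02,"dx": 0,"dy": -0.015,"dz": 0,"spin": 0}
    - {"fingers": 0.02,"dx": 0,"dy": 0,"dz": -0.03,"spin": 0}
    - {"fingers": 0.02,"dx": 0,"dy": 0,"dz": -0.05,"spin": 0}
    - {"fingers": 0.02,"dx": 0,"dy": 0,"dz": -0.05,"spin": 0}
    - {"fingers": 0.02,"dx": 0,"dy": 0,"dz": 0,"spin": 0}

```text
t: 7.12
position: [0.5611, -0.0039, 0.253]
ee_rot: [3.141, -0.006, 0.121]
wrist_force: [0.4, -0.0, -1.0]
opening: 0.216
```

Run:
```python
from h import *
go(-.19,.0,.25,Y-np.pi/2)
for c in ["wrist","side","top"]:
    f=grab_frame(c);p=cloud(f)
    if c=="wrist": cv2.imwrite("pics/w4.png",f["img"][:,:,::-1])
    for r in finder.regions_of(c,"bottle_center")[:1]:
        q=p[r["mask"]]; q=q[(q[:,2]>.115)&(q[:,2]<.15)]
        q=np.array([inbox(a,H,Y) for a in q]); print(c,r["confidence"],rect(q))
    for r in finder.tip_of(c,"bottle_center")[:1]: print(c,"tip",inbox(world(f,r["xy"],.125),H,Y))
```

```text
now box [-0.1132  0.0626] z 0.253 yaw 0.121 t 7.125 F [ 0.4 -0.  -1. ] op 0.216
move dx -0.0769 dy 0.0625 dz 0.0030 spin(after) 1.572
wrist 0.78 (array([-126.3,    0.4]), array([42.6, 68.3]), 89.93794250488281)
wrist tip [-0.11360957 -0.00247288]
side 0.82 (array([-118.1,   -1.1]), array([92.2, 47.3]), 0.008292869664728642)
side tip [-0.11534393 -0.00161027]
```

View pics/w4.png

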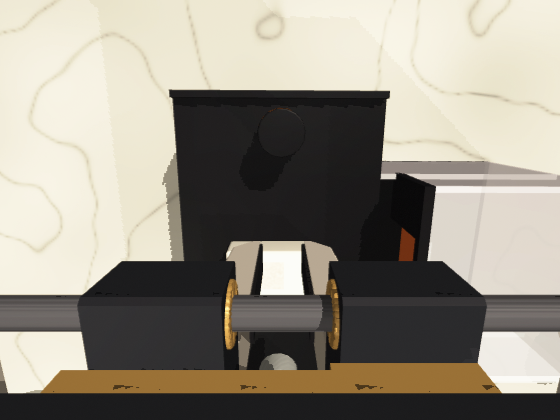

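The wrist and side views agree: the bottle lies straight and centred, centre (-117, -1) mm, base at about -163. Next is to move behind it, turn the jaws across, and push.

Request:
play_rows:
  plan:
    - {"fingers": 0.012,"dx": -0.04,"dy": 0.03,"dz": 0,"spin": 0}
    - {"fingers": 0.012,"dx": -0.037,"dy": 0.033,"dz": 0,"spin": 0}
    - {"fingers": 0.012,"dx": 0,"dy": 0,"dz": 0,"spin": 0.175}
    - {"fingers": 0.012,"dx": 0,"dy": 0,"dz": 0,"spin": 0.175}
    - {"fingers": 0.012,"dx": 0,"dy": 0,"dz": 0,"spin": 0.175}
    - {"fingers": 0.012,"dx": 0,"dy": 0,"dz": 0,"spin": 0.175}
    - {"fingers": 0.012,"dx": 0,"dy": 0,"dz": 0,"spin": 0.175}
    - {"fingers": 0.012,"dx": 0,"dy": 0,"dz": 0,"spin": 0.175}
    - {"fingers": 0.012,"dx": 0,"dy": 0,"dz": 0,"spin": 0.175}
    - {"fingers": 0.012,"dx": 0,"dy": 0,"dz": 0,"spin": 0.175}

```text
t: 8.82
position: [0.4912, -0.0767, 0.2484]
ee_rot: [3.141, 0.0, -1.286]
wrist_force: [0.1, 0.2, 0.5]
opening: 0.128
```

Request:
play_rows:
  plan:
    - {"fingers": 0.012,"dx": 0,"dy": 0,"dz": 0,"spin": 0.172}
    - {"fingers": 0.012,"dx": 0,"dy": 0,"dz": 0,"spin": 0}
    - {"fingers": 0.012,"dx": 0,"dy": 0,"dz": 0,"spin": 0}

```text
t: 9.2
position: [0.4913, -0.0767, 0.2485]
ee_rot: [3.141, 0.0, -1.448]
wrist_force: [-0.6, 0.2, -0.1]
opening: 0.126
```

Run:
```python
from h import *
go(-.188,-.001,.119,Y-np.pi/2)
```

```text
now box [-0.1913 -0.0013] z 0.2485 yaw -1.448 t 9.2 F [-0.6  0.2 -0.1] op 0.126
move dx -0.0003 dy -0.0033 dz 0.1295 spin(after) 0.003
```

Request:
play_rows:
  plan:
    - {"fingers": 0.012,"dx": 0,"dy": 0,"dz": 0.05,"spin": 0.003}
    - {"fingers": 0.012,"dx": 0,"dy": 0,"dz": 0.045,"spin": 0}
    - {"fingers": 0.012,"dx": 0,"dy": 0,"dz": 0.025,"spin": 0}
    - {"fingers": 0.012,"dx": 0,"dy": 0,"dz": 0.01,"spin": 0}
    - {"fingers": 0.012,"dx": 0,"dy": 0,"dz": 0,"spin": 0}
    - {"fingers": 0.012,"dx": 0,"dy": -0.01,"dz": 0,"spin": 0}
    - {"fingers": 0.012,"dx": 0,"dy": -0.01,"dz": 0,"spin": 0}
    - {"fingers": 0.012,"dx": 0,"dy": -0.01,"dz": 0,"spin": 0}
    - {"fingers": 0.012,"dx": 0,"dy": -0.01,"dz": 0,"spin": 0}
    - {"fingers": 0.012,"dx": 0,"dy": -0.01,"dz": 0,"spin": 0}

```text
t: 10.45
position: [0.5417, -0.0708, 0.1186]
ee_rot: [3.142, 0.0, -1.455]
wrist_force: [-0.7, 0.9, 0.5]
opening: 0.127
```

Request:
play_rows:
  plan:
    - {"fingers": 0.012,"dx": 0,"dy": -0.01,"dz": 0,"spin": 0}
    - {"fingers": 0.012,"dx": 0,"dy": -0.01,"dz": 0,"spin": 0}
    - {"fingers": 0.012,"dx": 0,"dy": -0.01,"dz": 0,"spin": 0}
    - {"fingers": 0.012,"dx": 0,"dy": 0,"dz": 0,"spin": 0}

```text
t: 10.95
position: [0.5713, -0.0674, 0.1185]
ee_rot: [3.141, 0.0, -1.455]
wrist_force: [-0.3, 0.2, -0.4]
opening: 0.129
```

Run:
```python
from h import *
go(-.02,-.001,.119,Y-np.pi/2)
f=grab_frame("side");p=cloud(f); cv2.imwrite("pics/s5.png",cv2.resize(f["img"][130:400,180:480,::-1],(667,600)))
for r in finder.regions_of("side","bottle_center")[:1]:
    q=p[r["mask"]]; q=q[(q[:,2]>.115)&(q[:,2]<.15)]
    q=np.array([inbox(a,H,Y) for a in q]); print(r["confidence"],rect(q))
```

```text
now box [-0.1107 -0.0016] z 0.1185 yaw -1.455 t 10.95 F [-0.3  0.2 -0.4] op 0.129
move dx -0.0010 dy -0.0907 dz -0.0005 spin(after) -0.004
0.43 (array([-100.2,  -19. ]), array([9. , 4.2]), 86.65339660644531)
```

View pics/s5.png

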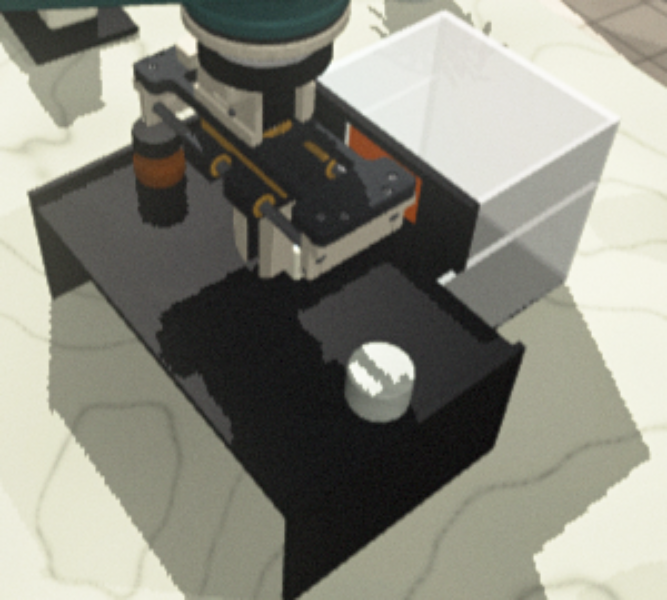

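Run:
```python
from h import *
f=grab_frame("wrist");p=cloud(f); cv2.imwrite("pics/w6.png",f["img"][:,:,::-1])
for r in finder.regions_of("wrist","bottle_center")[:1]:
    q=p[r["mask"]]; q=q[(q[:,2]>.115)&(q[:,2]<.15)]
    q=np.array([inbox(a,H,Y) for a in q]); print(r["confidence"],rect(q))
```

```text
0.68 (array([-53. ,  -2.2]), array([46.3, 91.3]), 89.7531967163086)
```

View pics/w6.png

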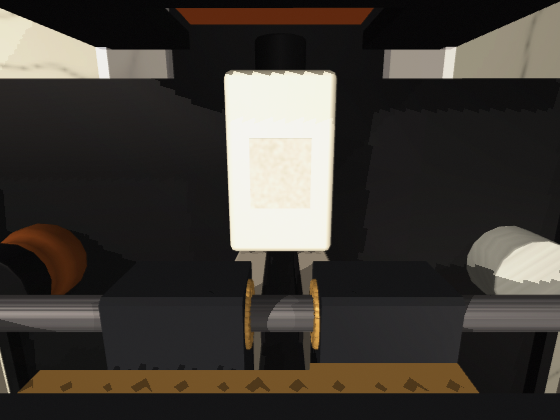

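The wrist view shows the bottle squared up, with its cap (280,50) at the flap's middle. It lies flat against the fingers. Pushing on through to TCP x ≈ -23 mm, which keeps the fingers clear of the frame.

Request:
play_rows:
  plan:
    - {"fingers": 0.012,"dx": -0.0005,"dy": -0.01,"dz": 0,"spin": 0}
    - {"fingers": 0.012,"dx": 0,"dy": -0.012,"dz": 0,"spin": 0}
    - {"fingers": 0.012,"dx": 0,"dy": -0.012,"dz": 0,"spin": 0}
    - {"fingers": 0.012,"dx": 0,"dy": -0.012,"dz": 0,"spin": 0}
    - {"fingers": 0.012,"dx": 0,"dy": -0.012,"dz": 0,"spin": 0}
    - {"fingers": 0.012,"dx": 0,"dy": -0.012,"dz": 0,"spin": 0}
    - {"fingers": 0.012,"dx": 0,"dy": -0.01,"dz": 0,"spin": 0}
    - {"fingers": 0.012,"dx": 0,"dy": -0.007,"dz": 0,"spin": 0}
    - {"fingers": 0.012,"dx": 0,"dy": 0,"dz": 0,"spin": 0}

```text
t: 12.28
position: [0.6574, -0.0569, 0.1185]
ee_rot: [3.141, 0.0, -1.455]
wrist_force: [-0.1, -0.4, -0.2]
opening: 0.129
```

Run:
```python
from h import *
go(-.021,-.001,.119,Y-np.pi/2)
a=grab_frame("wrist")["img"];f=grab_frame("top")["img"]
cv2.imwrite("pics/wt7.png",cv2.resize(np.hstack([a[:,100:460],f[20:440,200:480][:420]] if 0 else [a[:400,100:460],f[20:420,180:480]])[:,:,::-1],(792,480)))
```

```text
now box [-0.024  -0.0015] z 0.1185 yaw -1.455 t 12.275 F [-0.1 -0.4 -0.2] op 0.129
move dx -0.0005 dy -0.0030 dz -0.0005 spin(after) -0.004
```

View pics/wt7.png

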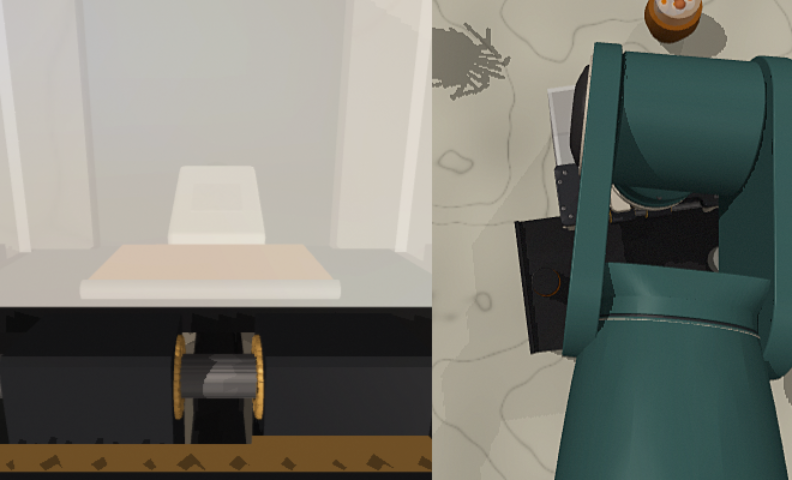

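The bottle is past the opening, with the bottle shape seen in the bin (left half, about 217,205). Drawing straight back, lifting, and moving clear to look.

Request:
play_rows:
  plan:
    - {"fingers": 0.012,"dx": 0,"dy": 0.015,"dz": 0,"spin": 0}
    - {"fingers": 0.012,"dx": 0,"dy": 0.025,"dz": 0,"spin": 0}
    - {"fingers": 0.012,"dx": 0,"dy": 0.03,"dz": 0,"spin": 0}
    - {"fingers": 0.012,"dx": 0,"dy": 0.03,"dz": 0,"spin": 0}
    - {"fingers": 0.012,"dx": 0,"dy": 0.03,"dz": 0,"spin": 0}
    - {"fingers": 0.012,"dx": 0,"dy": 0,"dz": -0.04,"spin": 0}
    - {"fingers": 0.012,"dx": 0,"dy": 0,"dz": -0.05,"spin": 0}
    - {"fingers": 0.012,"dx": 0,"dy": 0,"dz": -0.05,"spin": 0}
    - {"fingers": 0.012,"dx": 0,"dy": 0.04,"dz": 0,"spin": 0}
    - {"fingers": 0.012,"dx": 0,"dy": 0.03,"dz": 0,"spin": 0}

```text
t: 13.62
position: [0.4566, -0.0801, 0.259]
ee_rot: [-3.141, -0.0, -1.455]
wrist_force: [0.8, -0.6, -0.3]
opening: 0.133
```

Request:
play_rows:
  plan:
    - {"fingers": 0.012,"dx": 0,"dy": 0,"dz": 0,"spin": 0}
    - {"fingers": 0.012,"dx": 0,"dy": 0,"dz": 0,"spin": 0}
    - {"fingers": 0.012,"dx": 0,"dy": 0,"dz": 0,"spin": 0}
    - {"fingers": 0.012,"dx": 0,"dy": 0,"dz": 0,"spin": 0}
    - {"fingers": 0.012,"dx": 0,"dy": 0,"dz": 0,"spin": 0}
    - {"fingers": 0.012,"dx": 0,"dy": 0,"dz": 0,"spin": 0}
    - {"fingers": 0.012,"dx": 0,"dy": 0,"dz": 0,"spin": 0}
    - {"fingers": 0.012,"dx": 0,"dy": 0,"dz": 0,"spin": 0}

```text
t: 14.62
position: [0.4585, -0.08, 0.2587]
ee_rot: [-3.142, 0.0, -1.455]
wrist_force: [-0.2, 0.9, 0.2]
opening: 0.129
```

Run:
```python
from h import *
go(-.25,-.001,.25,Y-np.pi/2)
ims=[]
for c,s in [("side",np.s_[130:400,180:480]),("top",np.s_[60:330,220:480])]:
    f=grab_frame(c);p=cloud(f); ims.append(cv2.resize(f["img"][s],(400,400)))
    for r in finder.regions_of(c,"flap")[:1]:
        q=p[r["mask"]];b=np.array([inbox(a,H,Y) for a in q]);k=np.isfinite(b[:,0])&(abs(b[:,0])<.1)
        print(c,"flap",round(r["confidence"],2),"x pct",np.percentile(b[k,0],[2,50,98]).round(4),"z",np.percentile(q[k,2],[2,98]).round(3))
    for t,z in [("jar_center",.1325),("tin_center",.123),("bottle_center",.03)]:
        for r in finder.tip_of(c,t)[:1]: print(c,t,r["xy"],round(r["confidence"],2),inbox(world(f,r["xy"],z),H,Y).round(4))
cv2.imwrite("pics/st8.png",np.hstack(ims)[:,:,::-1])
```

```text
now box [-0.2242 -0.0007] z 0.2587 yaw -1.455 t 14.625 F [-0.2  0.9  0.2] op 0.129
move dx 0.0004 dy 0.0258 dz 0.0087 spin(after) -0.004
side flap 0.68 x pct [-0.0022 -0.0008  0.0003] z [0.114 0.155]
side jar_center [251.4, 195.5] 0.67 [-0.1106  0.1284]
side tin_center [348.0, 300.0] 0.95 [-0.1172 -0.1171]
side bottle_center [352.7, 238.7] 0.56 [0.0295 0.0195]
top flap 0.62 x pct [-0.0031  0.0012  0.0241] z [0.007 0.145]
top jar_center [274.2, 256.8] 0.92 [-0.1162  0.1228]
top tin_center [420.6, 234.2] 0.83 [-0.1118 -0.1195]
top bottle_center [332.4, 183.5] 0.97 [ 0.0122 -0.003 ]
```

View pics/st8.png

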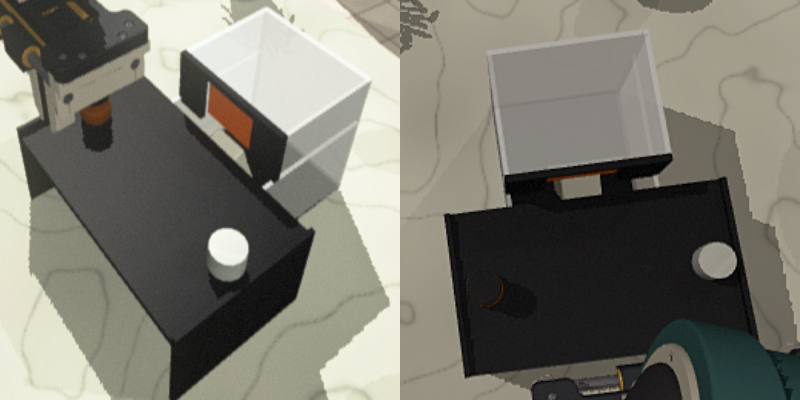

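The side depth puts the flap vertical (x within ±2 mm), and the jar and tin haven't moved. Something white shows below the flap in the top view (right half, 578,187), so I'll check the bottle's height and pose there.

Run:
```python
from h import *
for c in ["top","side","wrist"]:
    f=grab_frame(c);p=cloud(f)
    for r in finder.regions_of(c,"bottle_center")[:2]:
        q=p[r["mask"]];q=q[np.isfinite(q[:,0])]
        b=np.array([inbox(a,H,Y) for a in q])
        print(c,round(r["confidence"],2),r["box"],len(q),"x",np.percentile(b[:,0],[3,50,97]).round(3),"y",np.percentile(b[:,1],[3,97]).round(3),"z",np.percentile(q[:,2],[3,50,97]).round(3))
    if c=="top": a=cv2.resize(f["img"][150:220,280:400],(480,280),interpolation=cv2.INTER_CUBIC)
    if c=="side": s=cv2.resize(f["img"][160:300,300:480],(360,280),interpolation=cv2.INTER_CUBIC)
    if c=="wrist": w=cv2.resize(f["img"],(373,280))
cv2.imwrite("pics/d9.png",np.vstack([np.hstack([a,np.zeros((280,253,3),np.uint8)]),np.hstack([s,w])])[:,:,::-1])
```

```text
side 0.83 [339.9, 216.8, 25.3, 30.2] 289 x [-0.011 -0.003  0.012] y [-0.023  0.019] z [0.067 0.097 0.101]
```

View pics/d9.png

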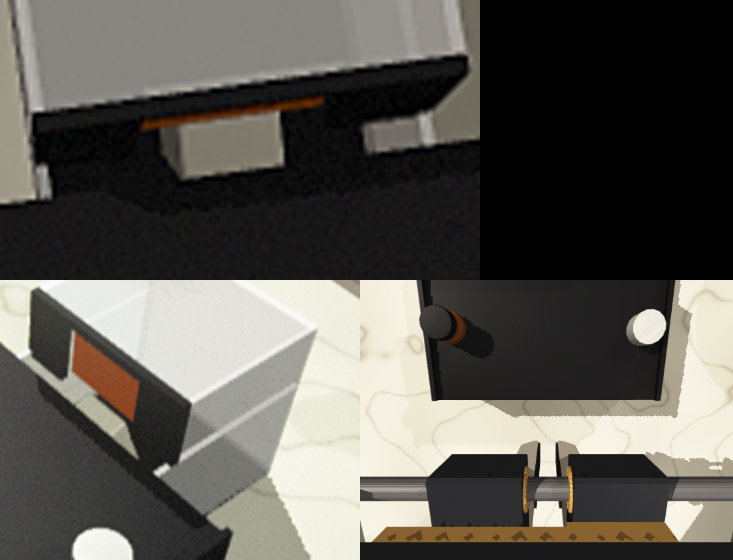

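The bottle stands cap-down on the bin floor. Its base is at z ≈ 98 mm, which matches floor 6 + length 92, and that is below the flap's lower edge at 112. The flap hangs freely shut, so I'll make one last check that it's steady and hand in.

Run:
```python
from h import *
f=grab_frame("side");p=cloud(f)
for t in ["bottle_center","flap"]:
    for r in finder.regions_of("side",t)[:1]:
        q=p[r["mask"]];q=q[np.isfinite(q[:,0])];b=np.array([inbox(a,H,Y) for a in q])
        print(t,np.percentile(b[:,0],[3,50,97]).round(3),np.percentile(q[:,2],[3,50,97]).round(3))
print(robot.get_state()["t"],robot.job_done())
```

```text
bottle_center [-0.024 -0.003  0.075] [0.007 0.097 0.11 ]
the job is handed in; nothing more can be done
15.575 None
```

The bottle is in the return box, the flap is shut behind it, and I handed the job in at about 15.6 s; no verdict came back. I straightened and centred the bottle with one sideways push, then pushed it through the flap with the nearly closed fingers. It was never gripped or lifted. I then drew back along the ledge and raised the arm clear.

**What the last checks showed:**
- **Flap:** one second after drawing back, it hung vertical, within about 2–3 mm of the hinge plane.
- **Bottle:** it is standing cap-down on the bin floor, right under the flap rather than further back. Its base is at about 98 mm, below the flap's lower edge at about 112 mm.
- **Jar and tin:** both were where they started, within measuring error (up to about 6 mm).
- **Force:** wrist force readings after each move were about 2 N or less, which is sensor noise.

**Checks that failed or disagreed:**
- In the close-up check, the finder saw the bottle only in the side view, not in the top or wrist views.
- In the final side look just before hand-in, its bottle mask was looser and took in background. The median position still agreed with the earlier reading, but the finder returned nothing for the flap.
- My first three move calls were refused because the rows left out fields. The arm did not move.

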